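Set the load box to its green range

TASK

Set the load box on the lab bench to its green range: with the fingertips, gently push the white upright tab of its black rotary selector round, click by click, until it has clicked in pointing at the green mark, and only then press the orange button all the way down and let it come back up. Only push and press: do not pinch the tab or lift anything, do not press the button before the selector is at green, and leave the loose things on and around the box where they are.

Things in the scene. Friction and masses are not known exactly. Their poses are not given: they have to be found in the camera images.
- case: Grey steel load box fixed to the bench, 260 (its x) by 280 (its y) by 80 mm high, flat light grey top panel at 80 mm. Origin: centre of its underside, on the bench; the centre of the selector lies straight above it. At zero yaw its x points away from the robot. Four short terminals stick out 24 mm from its +x face at 45 mm height.
- selector (a joint): Angle of the selector in rad, 0 at the start (tab along the case's +x), growing counter-clockwise seen from above. It has click stops every pi/6 (30 degrees) at -3 to +3 steps, and end stops at -1.75 and 1.75. Pushing the tab from one stop to the next takes about 1 to 3 N; once past halfway between two stops it snaps on into the next by itself, running ahead of the finger, and stays there.
- selector_axis (a point): Point on the upright turning axis of the selector, at the top face of its disc, 94 mm above the bench (a small hub, radius 17 mm, stands 8 mm higher). The disc is black, 110 mm across and 12 mm thick. x points along the tab, z up; turns with the selector.
- tab_top (a point): Centre of the top face of the white tab, 126 mm above the bench and 61 mm from the axis. The tab is an upright blade rising 32 mm above the disc's top face, 9 mm thick across (the way it is pushed) and 26 mm long radially (48 to 74 mm from the axis). It stands on a flat black foot 10 mm wide that reaches 74 mm from the axis. The rules call its counter-clockwise side face selector_c4 and its clockwise side face selector_c5.
- mark_green: The green mark: a flat disc 24 mm across and 3 mm thick on the top panel, 95 mm from the selector's axis, at one of the click stops other than the starting one. Origin: centre of its underside, at 80 mm. Five like marks (red, yellow, blue, white, black) lie at the other stops; which colour is where changes. The starting stop has only a dark ring with a bare metal dot.
- apply (a joint): Travel of the orange button in m: 0 up, 0.006 fully down; it springs back up when let go.
- apply_top (a point): Centre of the top of the orange push button (28 mm across, in a grey housing) on the top panel on the robot's side, 98 mm from the selector's axis along the case's -x. It is pressed straight down and takes about 5 N to go fully down.
- coupler: Loose brass coupler, 24 mm across and 30 mm high, standing on the top panel near the case's +x, +y corner. Origin: centre of its foot. To be left alone.
- multimeter: Loose yellow handheld meter, 170 by 80 by 40 mm, lying on the bench on the +y side of the case. Origin: centre of its underside. To be left alone.
- screwdriver: Loose screwdriver lying on the bench on the -y side of the case. To be left alone.
- jar: Loose small jar, 52 mm across and 60 mm high, standing on the bench beyond the screwdriver. Origin: centre of its foot. To be left alone.

How it is judged:
On the way, in this order (a step that is already met when the one before it is completed fails the run):
1. the selector rests at the stop of the green mark (y of mark_green in the frame of selector_axis between -0.009 and 0.009 m and x of mark_green in the frame of selector_axis above 0.05 m and velocity of joint selector between -0.1 and 0.1 rad/s), for 0.3 s.
2. the orange button is pressed fully down (value of joint apply above 0.0045 m), for 0.05 s.
At the end, for the whole second after the job is handed in: The tab points at the green mark (the mark's centre within 9 mm of the tab's centre line, about 5 degrees) and is at rest, the button has been pressed past 4.5 mm after that and is up again (under 1.5 mm), and the loose things are within 20 mm of where they were (all of step 1 and value of joint apply below 0.0015 m and distance of each of coupler, multimeter, screwdriver, jar from where it was at the start of the episode below 0.02 m); the robot touches nothing.
It fails at once if the button is pressed (past 3 mm) while the tab does not point at the green mark (value of joint apply above 0.003 m and not (y of mark_green in the frame of selector_axis between -0.009 and 0.009 m and x of mark_green in the frame of selector_axis above 0.05 m)).
It fails at once if the tab is pinched: the fingers press on both of its cheeks at once (contact force between the fingers and selector_c4 above 0.7 N and contact force between the fingers and selector_c5 above 0.7 N).
It fails at once if the selector is shoved with more than 30 N (contact force between anything else and selector above 30 N).
It fails at once if a loose bystander is moved or lifted more than 20 mm (distance of any of coupler, multimeter, screwdriver, jar from where it was at the start of the episode above 0.02 m).
It also fails if it takes over 45 s, if anything falls off the work surface, if the arm or the gripper's body presses on something with over 40 N, if the wrist force passes 120 N, or if a joint passes its speed limit or range.

ROBOT

A 7-joint arm with a two-finger parallel gripper is mounted at the origin on the work surface. World frame = base frame: x ahead of the robot, y to its left, z up, the work surface at z = 0. Lengths are in m, angles in rad, forces in N, time in s.
With the tool pointing down it reaches from about 0.425 to 0.875 m from the base axis. Payload 4.7 kg.
Tool frame: the origin (TCP) lies midway between the tips of the shut fingers; the grasp point (between the pads) lies 19 mm behind it; z points along the fingers, y is the line along which they close (so a half turn about z gives the same grasp; the last joint's range is limited). The gripper opens to 87 mm and grips with 3 to 60 N. Pads are 19 mm wide; open, the fingers measure 117 mm over their backs; the gripper's body (75 mm by 190 mm) begins 51 mm behind the grasp point.
Start: joints at [-1.099, 0.321, -0.07, 1.45, 0.023, 1.371, -0.057], TCP at [0.287, 0.583, 0.223] pointing down, gripper open.
Joint ranges: [-2.86, 2.86], [-0.3, 2.09], [-1.38, 1.24], [0.06, 2.45], [-1.56, 4.7], [0.09, 2.05], [-2.69, 2.69]. Speed limits (rad/s): [2.57, 2.57, 3.14, 3.14, 3.14, 3.14, 3.14].

INTERFACE

Orientations are given as a unit quaternion [x, y, z, w].
In Python, from bench import bot, grab_frame gives the robot as it stands.
- The arm moves only by the tool jog_arm, never from a script. Its argument "plan" is text: rows parted by semicolons, each of 7 numbers parted by spaces: the shift along the tool's x, y, z in units of 15 cm (1.0 is 15 cm), then the turn, a rotation vector about the tool's x, y, z in units of 120 degrees (1.0 is 120 degrees), then the closure, from 0 (fully open) to 1 (shut). In form: tx ty tz wx wy wz grip; .... A call has 1 to 10 rows; each row is the pose to reach, as a shift and turn from the pose commanded when the call began, along the tool's axes at that moment; what a row does not reach only later rows make up. A row lasts 1/12 s, in which the tool goes at most 41.7 mm and 7.16 degrees, less where a joint would pass 70% of its speed; a pose out of reach is approached as far as the arm can. A call with a number of a shift or a turn outside -1 to 1 is refused whole. A call with a gripper value outside its range is refused whole. The fingers move at their own pace and stop on an object; the grip force is fixed at half the most. Time passes only in rows, so rows that repeat a pose let the fingers close. It gives the time, the measured TCP pose, the force, the opening and the grip force at its end, in the units of the state.
- bot.state(): the state, without advancing time (a new reading comes with each control period).
- grab_frame(name): name is "side" or "top"; returns a dict with "color" (384x512x3 uint8, red, green, blue), "fx", "fy", "cx", "cy" (pixels), "position" and "attitude" of the camera in the world. Camera axes: x right, y down, z forward; pixel columns grow to the right and rows downward; lengths in m; the calibration is good to about 2 mm. A picture is of the moment at which its call begins. There is no depth.
- bot.close_job(): hands the job in; it is judged then, once.
The state is a dict: "time": time; "joint_positions": joint angles; "qvel": joint speeds; "effort": joint torques, N m; "tcp_pos": TCP position; "tool_rot": TCP orientation; "ft_force": force on the tool from outside, world axes, zero at the start; "moment": the same for the moment, N m; "grip_width": finger opening in m; "gripper_force": force on a finger pad.
Only numpy, scipy, OpenCV 4.12 (cv2) and the standard library are available. Lean on these libraries where they do the work, as an engineer would, in place of code of your own. Each camera call takes 0.05 s, during which the arm holds its last target. There are 200 camera calls.

## Working session

There is one attempt and no reset: what is moved stays moved. The work goes in short steps, Python scripts to look and compute and a tool call to move; the robot and the scene stay as the last step left them, time stands still between calls to the robot, and variables do not carry over. Pictures are saved under pics/ and viewed, at most 10 in all, crops included, and the job is handed in when it is done.

Besides the shell and the picture viewer there is one more tool, called after "Call:" by a JSON object that holds its "name" and its "arguments". jog_arm: Moves the arm, as the interface text tells. Shifts and turns lie within -1 to 1; 1 stands for 15 cm of shift or 120 degrees of turn. Its arguments: {"type":"object","properties":{"plan":{"type":"string"}},"required":["plan"]}

```bash
mkdir -p pics
python3 - <<'E'
from bench import bot, grab_frame
import cv2, pickle
s=bot.state(); print({k:s[k] for k in("time","tcp_pos","tool_rot","grip_width","ft_force")})
for n in("top","side"):
    f=grab_frame(n); pickle.dump(f,open(f"{n}0.pkl","wb"))
    print(n,f["fx"],f["fy"],f["cx"],f["cy"],f["position"],f["attitude"])
    cv2.imwrite(f"pics/{n}0.png",f["color"][:,:,::-1])
E
```

```text
{'time': 0.0, 'tcp_pos': array([0.28706457, 0.58256149, 0.22145272]), 'tool_rot': array([ 2.26882794e-01,  9.73921602e-01, -9.39236858e-04, -1.70888903e-04]), 'grip_width': 0.08708017968199562, 'ft_force': array([ 0.13526204, -0.58082281, -0.04421293])}
top 479.98940049061457 479.98940049061457 253.401919586244 193.20439382029116 [0.54226935 0.0296327  1.57720849] [ 0.70917591 -0.70432152  0.02898176 -0.01267988]
side 396.09076007512914 396.09076007512914 258.32323429248737 191.66115513150604 [0.29630177 0.52813888 0.83542393] [-0.25325171  0.90716632 -0.3208742   0.09976268]
```

View pics/top0.png

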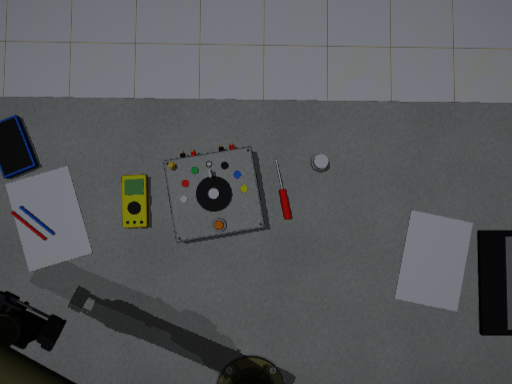

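View pics/side0.png

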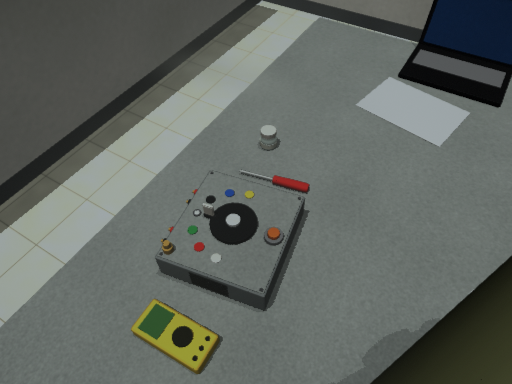

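The top view shows the selector at (213,193), the tab and start ring at (209,164), green at (195,170) and the button at (219,225). Green is one stop counter-clockwise from the start (+30°), so I need one click towards +y.

```bash
cat > h.py <<'E'
import numpy as np, cv2, pickle
from scipy.spatial.transform import Rotation as R
def px2w(f,u,v,z):
    d=R.from_quat(f["attitude"]).apply([(u-f["cx"])/f["fx"],(v-f["cy"])/f["fy"],1])
    p=np.array(f["position"]); return p+d*(z-p[2])/d[2]
def w2px(f,p):
    c=R.from_quat(f["attitude"]).inv().apply(np.array(p)-f["position"])
    return c[0]/c[2]*f["fx"]+f["cx"],c[1]/c[2]*f["fy"]+f["cy"]
E
python3 - <<'E'
from h import *
ims=[]
for n in("top","side"):
    f=pickle.load(open(f"{n}0.pkl","rb")); im=f["color"]; h=cv2.cvtColor(im,cv2.COLOR_RGB2HSV).astype(int)
    roi=(160,140,270,245) if n=="top" else (155,165,310,305)
    x0,y0,x1,y1=roi
    def cen(mask,z,nm):
        m=np.zeros(mask.shape,np.uint8); m[y0:y1,x0:x1]=mask[y0:y1,x0:x1]
        k,l,st,c=cv2.connectedComponentsWithStats(m)
        for i in range(1,k):
            if st[i,4]>12: print(n,nm,st[i,4],c[i].round(1),px2w(f,*c[i],z).round(4))
    H,S,V=h[...,0],h[...,1],h[...,2]
    cen((H>50)&(H<85)&(S>110)&(V>60),.083,"green")
    cen((H>105)&(H<125)&(S>130)&(V>60),.083,"blue")
    cen((H<4)&(S>150)&(V>60),.083,"red")
    cen((H>=24)&(H<35)&(S>150)&(V>60),.083,"yellow")
    cen((H>=5)&(H<20)&(S>150)&(V>60),.10,"orange")
    cen((V>160)&(S<60),.102,"white/hub z.102"); cen((V>160)&(S<60),.126,"w z.126")
    ims.append(cv2.resize(im[y0:y1,x0:x1],(400,400),interpolation=cv2.INTER_CUBIC))
cv2.imwrite("pics/crop0.png",np.hstack(ims)[:,:,::-1])
E
```

```text
top green 42 [194.2 169.9] [0.7019 0.1806 0.083 ]
top blue 44 [237.  174.1] [0.6901 0.0472 0.083 ]
top red 15 [231.5 146.6] [0.7763 0.0649 0.083 ]
top red 18 [193.  153.1] [0.7547 0.185  0.083 ]
top red 41 [185.  182.8] [0.6615 0.2086 0.083 ]
top yellow 20 [170.2 164.8] [0.7173 0.2554 0.083 ]
top yellow 39 [243.6 188.2] [0.646  0.0262 0.083 ]
top orange 60 [218.5 224.5] [0.5326 0.1023 0.1   ]
side green 63 [192.  229.4] [0.702  0.1838 0.083 ]
side blue 56 [229.  192.5] [0.6907 0.0505 0.083 ]
side red 296 [290.5 183.2] [ 0.5755 -0.0526  0.083 ]
side red 69 [198.6 246.2] [0.6621 0.2118 0.083 ]
side yellow 48 [248.9 194.1] [0.6459 0.0297 0.083 ]
side yellow 25 [157.9 302.3] [0.6534 0.3589 0.083 ]
side orange 109 [273.2 233. ] [0.5327 0.1067 0.1   ]
side white/hub z.102 60 [158.6 167.8] [0.8798 0.0871 0.102 ]
side white/hub z.102 101 [232.4 219.4] [0.6296 0.1236 0.102 ]
side white/hub z.102 54 [215.2 257.7] [0.6057 0.2243 0.102 ]
side w z.126 60 [158.6 167.8] [0.8607 0.1016 0.126 ]
side w z.126 101 [232.4 219.4] [0.6187 0.1369 0.126 ]
side w z.126 54 [215.2 257.7] [0.5956 0.2343 0.126 ]
```

View pics/crop0.png

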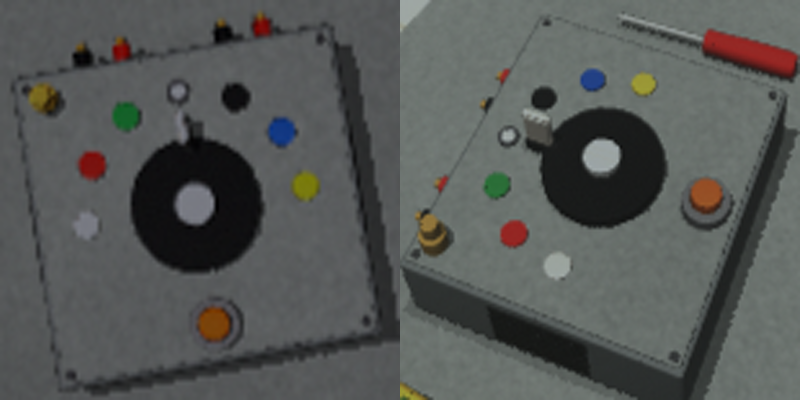

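The close crop confirms it: green is the first stop counter-clockwise of the ring. Case centre is about (0.629, 0.1215) with yaw about 10°. I'll shut the fingers, come in on the tab's clockwise side and push towards +y.

Call:
{"name": "jog_arm", "arguments": {"plan": "-0.98 -0.41 0 0 0 0 1; -0.98 -0.41 0 0 0 0 1; -0.98 -0.41 0 0 0 0 1; -0.98 -0.41 0 0 0 0 1; -0.98 -0.41 0 0 0 0 1; -0.98 -0.41 0 0 0 0 1"}}

```text
time: 0.6
tcp_pos: [0.3944, 0.4603, 0.2224]
tool_rot: [0.23, 0.973, -0.0, 0.0]
ft_force: [0.1, 0.3, 0.5]
grip_width: 0.055
gripper_force: 0.0
```

Call:
{"name": "jog_arm", "arguments": {"plan": "-0.98 -0.41 0 0 0 0 1; -0.98 -0.41 0 0 0 0 1; -0.98 -0.41 0 0 0 0 1; -0.98 -0.41 0 0 0 0 1; -0.98 -0.41 0 0 0 0 1; -0.98 -0.41 0 0 0 0 1"}}

```text
time: 1.1
tcp_pos: [0.4975, 0.3418, 0.2222]
tool_rot: [0.228, 0.974, -0.0, -0.0]
ft_force: [-0.7, -0.1, 0.7]
grip_width: 0.0145
gripper_force: 0.0
```

Call:
{"name": "jog_arm", "arguments": {"plan": "-0.98 -0.41 0 0 0 0 1; -0.98 -0.41 0 0 0 0 1; -0.98 -0.41 0 0 0 0 1; -0.98 -0.41 0 0 0 0 1; -0.98 -0.41 0 0 0 0 1; -0.98 -0.41 0 0 0 0 1"}}

```text
time: 1.6
tcp_pos: [0.6015, 0.223, 0.2219]
tool_rot: [0.227, 0.974, -0.0, -0.001]
ft_force: [-0.8, 0.1, 0.3]
grip_width: 0.0009
gripper_force: 0.0
```

Call:
{"name": "jog_arm", "arguments": {"plan": "-0.98 -0.41 0 0 0 0.323 1; -0.98 -0.41 0 0 0 0.323 1; -0.98 -0.41 0 0 0 0.323 1; -0.98 -0.41 0 0 0 0.323 1; -0.98 -0.41 0 0 0 0.323 1; -0.98 -0.41 0 0 0 0.323 1; -0.98 -0.41 0 0 0 0.323 1; -0.98 -0.41 0 0 0 0.323 1"}}

```text
time: 2.27
tcp_pos: [0.7051, 0.107, 0.222]
tool_rot: [0.534, 0.845, 0.001, -0.001]
ft_force: [-0.5, 0.3, 0.5]
grip_width: 0.0005
gripper_force: 0.0
```

Call:
{"name": "jog_arm", "arguments": {"plan": "-0.03 0 0.3 0 0 0 1; -0.03 0 0.5 0 0 0 1; -0.03 0 0.65 0 0 0 1; -0.03 0 0.76 0 0 0 1; -0.03 0 0.76 0 0 0 1; -0.03 0 0.76 0 0 0 1"}}

```text
time: 2.77
tcp_pos: [0.7069, 0.1009, 0.1079]
tool_rot: [0.536, 0.844, -0.0, -0.001]
ft_force: [-0.3, 0.1, 1.0]
grip_width: 0.0004
gripper_force: 0.0
```

Run:
```python
from h import *
from bench import bot,grab_frame
ims=[]
for n in("top","side"):
    f=grab_frame(n); x0,y0,x1,y1=(160,140,270,245) if n=="top" else (155,150,290,285)
    ims.append(cv2.resize(f["color"][y0:y1,x0:x1],(400,400),interpolation=cv2.INTER_CUBIC))
cv2.imwrite("pics/c1.png",np.hstack(ims)[:,:,::-1]); print(bot.state()["tcp_pos"])
```

```text
[0.70878454 0.09997387 0.11053754]
```

View pics/c1.png

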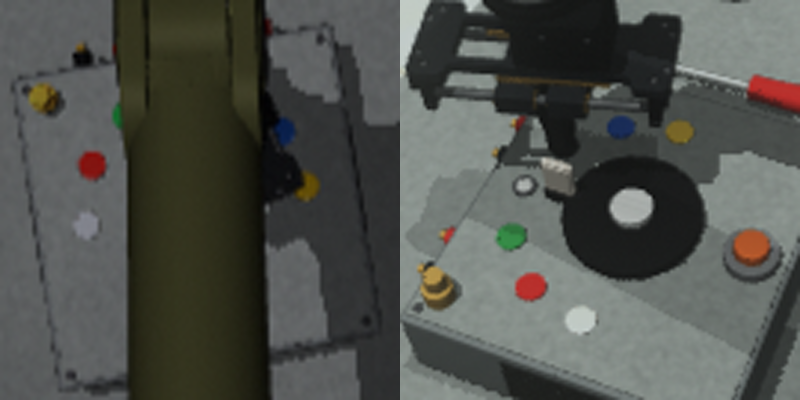

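The side view shows the finger just clockwise of the tab, at about (560,160), clear of everything. I'll push slowly.

Call:
{"name": "jog_arm", "arguments": {"plan": "0.03 0 0 0 0 0 1; 0.06 0 0 0 0 0 1; 0.08 0 0 0 0 0 1; 0.1 0 0 0 0 0 1; 0.12 0 0 0 0 0 1; 0.14 0 0 0 0 0 1; 0.16 0 0 0 0 0 1; 0.18 0 0 0 0 0 1; 0.2 0 0 0 0 0 1; 0.2 0 0 0 0 0 1"}}

```text
time: 3.7
tcp_pos: [0.6953, 0.1263, 0.1088]
tool_rot: [0.537, 0.844, 0.0, 0.0]
ft_force: [1.6, -0.0, 0.5]
grip_width: 0.0005
gripper_force: 0.6
```

Call:
{"name": "jog_arm", "arguments": {"plan": "0.01 0 0 0 0 0 1; 0.02 0 0 0 0 0 1; 0.03 0 0 0 0 0 1; 0.04 0 0 0 0 0 1; 0.04 0 0 0 0 0 1; 0.04 0 0 0 0 0 1"}}

```text
time: 4.2
tcp_pos: [0.6922, 0.1318, 0.1083]
tool_rot: [0.537, 0.844, -0.0, -0.001]
ft_force: [0.5, -0.3, -0.5]
grip_width: 0.0003
gripper_force: 0.0
```

```bash
cat > look.py <<'E'
from h import *
from bench import bot,grab_frame
import sys
f=grab_frame("side"); x0,y0,x1,y1=155,150,310,285
cv2.imwrite(sys.argv[1],cv2.resize(f["color"][y0:y1,x0:x1],(620,540),interpolation=cv2.INTER_CUBIC)[:,:,::-1])
s=bot.state(); print(s["tcp_pos"],s["ft_force"])
for a in(10,25,40):
    a=np.radians(a); u,v=w2px(f,[.629+.061*np.cos(a),.1225+.061*np.sin(a),.126]); print("tab top px",(u-x0)*4,(v-y0)*4)
E
python3 look.py pics/c2.png
```

```text
[0.69216321 0.13162168 0.10829764] [-0.04942504  0.32090849  0.58046019]
tab top px 210.14078824501905 220.69488715517787
tab top px 200.9729239675337 242.794742826296
tab top px 198.9917859702075 266.0065940214014
```

View pics/c2.png

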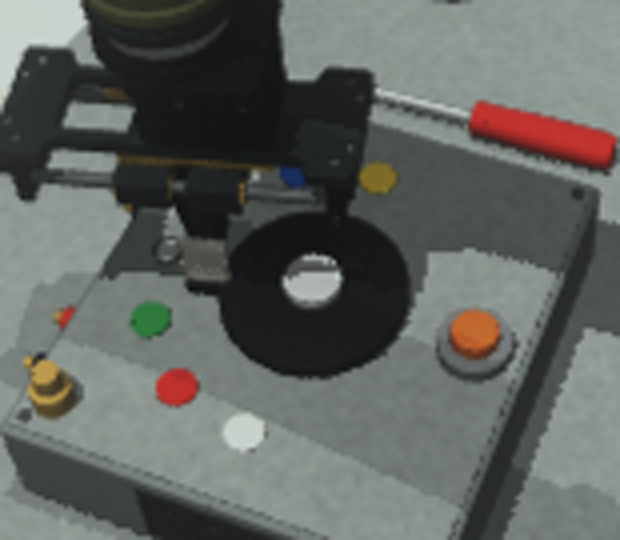

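The tab top is near (205,242), about halfway (15°) and not yet snapped. I'll push a few mm more.

Call:
{"name": "jog_arm", "arguments": {"plan": "0.01 0 0 0 0 0 1; 0.02 0 0 0 0 0 1; 0.03 0 0 0 0 0 1; 0.035 0 0 0 0 0 1; 0.035 0 0 0 0 0 1; 0.035 0 0 0 0 0 1; 0.035 0 0 0 0 0 1"}}

```text
time: 4.83
tcp_pos: [0.6905, 0.1358, 0.1086]
tool_rot: [0.537, 0.843, 0.0, 0.0]
ft_force: [-0.4, -0.3, -0.6]
grip_width: 0.0005
gripper_force: 0.0
```

```bash
python3 look.py pics/c3.png
```

```text
[0.69054258 0.13577212 0.10861603] [ 0.51705793 -0.44933639  0.35232221]
tab top px 210.14078824501905 220.69488715517787
tab top px 200.9729239675337 242.794742826296
tab top px 198.9917859702075 266.0065940214014
```

View pics/c3.png

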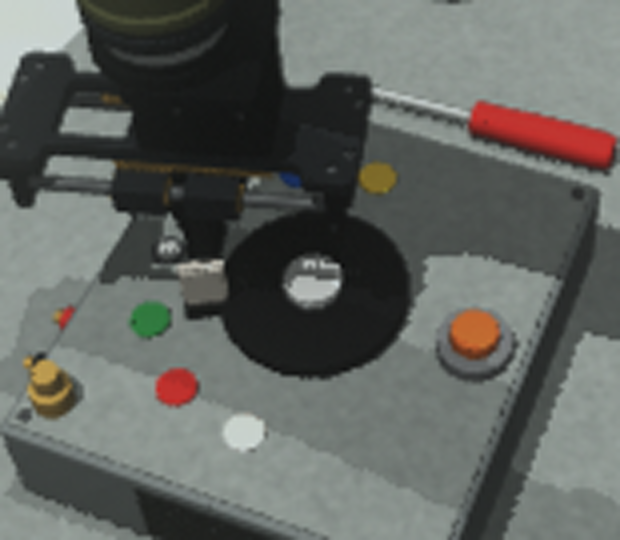

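The tab top is now at (200,266), which is the 40° world direction. It points at green, and there is a gap between it and the finger. I'll back off, lift and go to the button.

Call:
{"name": "jog_arm", "arguments": {"plan": "-0.1 0 0 0 0 0 1; -0.15 0 -0.1 0 0 0 1; -0.15 0 -0.3 0 0 0 1; -0.15 0 -0.4 0 0 0 1; 0 -0.3 -0.4 0 0 0 1; 0.1 -0.55 -0.4 0 0 0 1; 0.2 -0.8 -0.4 0 0 0 1; 0.256 -1 -0.4 0 0 0 1; 0.256 -1 -0.4 0 0 0 1; 0.256 -1 -0.4 0 0 0 1"}}

```text
time: 5.72
tcp_pos: [0.5371, 0.106, 0.1689]
tool_rot: [0.538, 0.843, 0.0, -0.0]
ft_force: [1.1, 0.3, -0.0]
grip_width: 0.0008
gripper_force: 0.0
```

```bash
python3 look.py pics/c4.png; python3 -c "
from bench import bot
print(bot.state()['tool_rot'])"
```

```text
[0.53898841 0.10637536 0.16938667] [0.44191665 0.83077456 1.01484866]
tab top px 210.14078824501905 220.69488715517787
tab top px 200.9729239675337 242.794742826296
tab top px 198.9917859702075 266.0065940214014
[5.37607353e-01 8.43194563e-01 9.20697854e-04 6.44572290e-04]
```

View pics/c4.png

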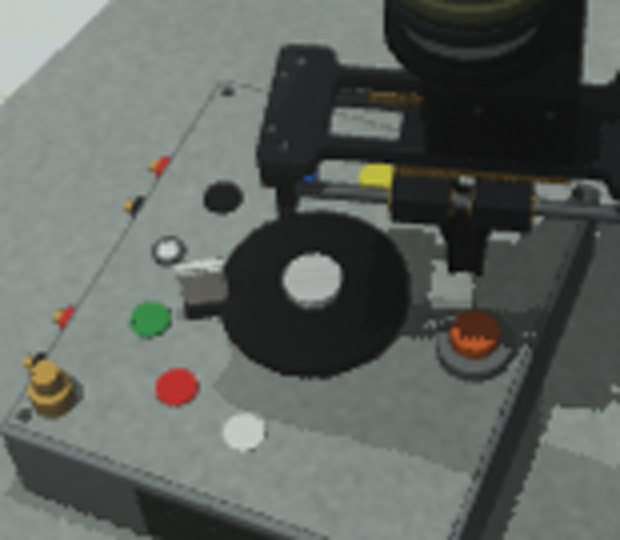

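The tab still points at green. I'll centre over the button and descend to just above it.

Call:
{"name": "jog_arm", "arguments": {"plan": "0.005 -0.038 0.15 0 0 0 1; 0.005 -0.038 0.3 0 0 0 1; 0.005 -0.038 0.36 0 0 0 1; 0.005 -0.038 0.38 0 0 0 1; 0.005 -0.038 0.38 0 0 0 1; 0.005 -0.038 0.38 0 0 0 1"}}

```text
time: 6.27
tcp_pos: [0.5343, 0.1054, 0.1124]
tool_rot: [0.537, 0.843, 0.0, 0.001]
ft_force: [0.4, -0.4, 0.7]
grip_width: 0.0004
gripper_force: 0.0
```

Call:
{"name": "jog_arm", "arguments": {"plan": "0 0 0.01 0 0 0 1; 0 0 0.02 0 0 0 1; 0 0 0.03 0 0 0 1; 0 0 0.04 0 0 0 1; 0 0 0.05 0 0 0 1; 0 0 0.05 0 0 0 1; 0 0 0.05 0 0 0 1"}}

```text
time: 6.85
tcp_pos: [0.5328, 0.1055, 0.104]
tool_rot: [0.537, 0.843, -0.0, -0.0]
ft_force: [0.5, -0.5, -0.1]
grip_width: 0.0004
gripper_force: 0.0
```

Call:
{"name": "jog_arm", "arguments": {"plan": "0 0 0.01 0 0 0 1; 0 0 0.02 0 0 0 1; 0 0 0.03 0 0 0 1; 0 0 0.03 0 0 0 1; 0 0 0.03 0 0 0 1"}}

```text
time: 7.27
tcp_pos: [0.5331, 0.1056, 0.0999]
tool_rot: [0.537, 0.843, 0.0, 0.0]
ft_force: [0.6, 0.4, 2.3]
grip_width: 0.0005
gripper_force: 1.4
```

Call:
{"name": "jog_arm", "arguments": {"plan": "0 0 0.01 0 0 0 1; 0 0 0.015 0 0 0 1; 0 0 0.015 0 0 0 1; 0 0 0.015 0 0 0 1"}}

```text
time: 7.6
tcp_pos: [0.5331, 0.1056, 0.0975]
tool_rot: [0.537, 0.843, 0.0, 0.0]
ft_force: [-0.7, -0.0, 4.0]
grip_width: 0.0007
gripper_force: 2.1
```

Contact is at about z = 0.102. I'll press on to the bottom.

Call:
{"name": "jog_arm", "arguments": {"plan": "0 0 0.01 0 0 0 1; 0 0 0.015 0 0 0 1; 0 0 0.015 0 0 0 1; 0 0 0.015 0 0 0 1"}}

```text
time: 7.93
tcp_pos: [0.5332, 0.1056, 0.0963]
tool_rot: [0.537, 0.843, 0.0, 0.0]
ft_force: [-2.7, -1.0, 10.8]
grip_width: 0.0
gripper_force: 5.6
```

Call:
{"name": "jog_arm", "arguments": {"plan": "0 0 0.01 0 0 0 1; 0 0 0.015 0 0 0 1; 0 0 0.015 0 0 0 1; 0 0 0.015 0 0 0 1"}}

```text
time: 8.27
tcp_pos: [0.5332, 0.1056, 0.0961]
tool_rot: [0.537, 0.843, 0.001, -0.0]
ft_force: [-7.8, -2.0, 23.2]
grip_width: 0.0007
gripper_force: 11.7
```

The button has bottomed out: 23 N and no further motion after about 6 mm of travel. I'll release and lift clear.

Call:
{"name": "jog_arm", "arguments": {"plan": "0 0 -0.05 0 0 0 1; 0 0 -0.2 0 0 0 1; 0 0 -0.4 0 0 0 1; 0 0 -0.6 0 0 0 1; 0 0 -0.6 0 0 0 1; 0 0 -0.6 0 0 0 1; 0 0 -0.6 0 0 0 1"}}

```text
time: 8.85
tcp_pos: [0.5321, 0.1054, 0.1817]
tool_rot: [0.537, 0.843, -0.001, -0.001]
ft_force: [-0.4, 0.3, -0.8]
grip_width: 0.0006
gripper_force: 0.0
```

```bash
python3 look.py pics/c5.png
```

```text
[0.53174576 0.1052717  0.1810812 ] [-0.05066779 -0.21022773  0.30853576]
tab top px 210.14078824501905 220.69488715517787
tab top px 200.9729239675337 242.794742826296
tab top px 198.9917859702075 266.0065940214014
```

View pics/c5.png

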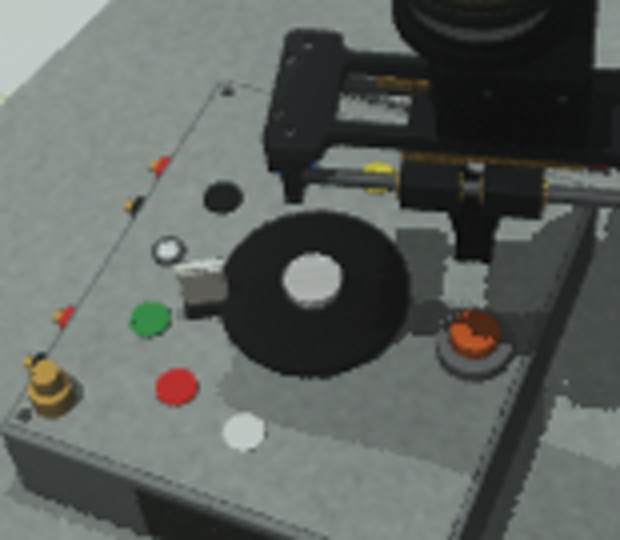

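The tab is at green (200,266), the button is back up at (475,335) and the arm is clear of everything.

```bash
python3 -c "
from bench import bot
print(bot.close_job())"
```

```text
the job is handed in; nothing more can be done
None
```

The selector clicked in at the green mark, then the orange button was pressed to the bottom (about 6 mm, 23 N) and came back up; I handed the job in with the arm clear, but no verdict was returned.

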